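Tip the wheel nuts into the tray's catch pocket

TASK

Pull the red safety prop out from under the tray's yellow lip and stand it upright on the bench well clear of the tray. Then press the lip slowly down until the tray sits on its rubber stop, keep it pressed there with a few newtons more than the spring needs for at least a second so that all three brass nuts slide into the pocket (never pushing with more than 18 N), and ease the tray back to level without letting it spring up; leave everything else on the bench where it is.

Things in the scene. Friction and masses are not known exactly. Their poses are not given: they have to be found in the camera images.
- station: Blue steel stand of the tipping tray, bolted to the bench. Origin on the bench top straight below the tray's hinge axis; +y points level towards the tray's low (pocket) end, z up, x along the hinge. The hinge axis is 125 mm above the bench. Base plate 170 x 250 mm, from y -100 to +150 mm; two upright cheeks at x = +-76 mm.
- tray: Aluminium tray, 128 mm wide (x), hinged between the cheeks, held level by a return spring. Origin on the hinge axis, axes as the station's when level. Upper floor (top at z = 0) from y -70 to +85 mm, side walls up to z = +30 mm, then a step down into the pocket. Pressing the lip turns it about the hinge, pocket end down, against 2 to 5 N at first, 6 to 11 N at the stop; let go, it flies back.
- lip (a point): Centre of the top of the yellow press lip, on the tray: 100 mm wide (x), from y +154 to +190 mm in the tray's frame, top at z = +30 mm (155 mm above the bench when level). Pressed, it falls nearly straight down, 70 to 110 mm, until the pocket's underside meets the stop. Just where must be felt: there the force rises by several N per mm of push.
- pocket (a point): Centre of the pocket's floor in the tray: the pocket is 120 mm (x) by 65 mm inside, y +85 to +150 mm in the tray's frame, its floor 22 mm below the upper floor.
- stop: Adjustable rubber-domed stop, 28 mm across, 34 mm tall, clamped on the station's base plate under the pocket; set at a different distance from the hinge each time. Origin at its foot.
- prop: Red safety prop, loose, 0.25 kg. Origin on its underside; +y points away from the tray, the way it is pulled out. Foot 60 mm (x), y -36 to +64 mm, 12 mm thick; a red column (30 x 22 mm, 145 mm tall) at y -23 mm stands under the lip with 5 mm to spare, so the tray cannot tip; a black grip post 20 x 20 mm at y +24 mm, 205 mm tall. Raised 2 or 3 mm it pulls freely; flat on the bench it drags.
- prop_grip (a point): Place to grip the prop's black post from above: on its axis, 165 mm above the foot's underside.
- nut1_center (a point): Centre of brass wheel nut 1: hexagon 21 mm over flats, 16 mm high, 0.05 kg, lying on the tray's upper floor at the start.
- nut2_center (a point): Centre of brass wheel nut 2: hexagon 21 mm over flats, 16 mm high, 0.05 kg, lying on the tray's upper floor at the start.
- nut3_center (a point): Centre of brass wheel nut 3: hexagon 21 mm over flats, 16 mm high, 0.05 kg, lying on the tray's upper floor at the start.
- spray_can: Bystander: blue spray can with red cap, 60 mm across, 170 mm tall. Leave where it is.
- grease_jar: Bystander: yellow jar with black lid, 70 mm across, 75 mm tall. Leave where it is.
- screwdriver: Bystander: screwdriver with red handle, lying. Leave where it is.
- hammer: Bystander: hammer lying at the far side. Leave where it is.
- old_nut1: Bystander: dark steel wheel nut on the bench, like the brass ones. Leave where it is.
- old_nut2: Bystander: second dark steel wheel nut on the bench. Leave where it is.
- socket: Bystander: steel cylinder socket standing, 28 mm across, 60 mm tall. Leave where it is.

How it is judged:
By the outcome, as a careful person would: the job done as asked, in the order asked, and still so for the second after the job is handed in, with the robot touching nothing.
It also fails if it takes over 72 s, if anything falls off the work surface, if the arm or the gripper's body presses on something with over 40 N, if the wrist force passes 120 N, or if a joint passes its speed limit or range.

ROBOT

A 6-joint arm with a two-finger parallel gripper is mounted at the origin on the work surface. World frame = base frame: x ahead of the robot, y to its left, z up, the work surface at z = 0. Lengths are in m, angles in rad, forces in N, time in s.
With the tool pointing down it reaches from about 0.325 to 0.775 m from the base axis. Payload 5.5 kg.
Tool frame: the origin (TCP) lies midway between the tips of the shut fingers; the grasp point (between the pads) lies 19 mm behind it; z points along the fingers, y is the line along which they close (so a half turn about z gives the same grasp; the last joint's range is limited). The gripper opens to 88 mm and grips with 3 to 60 N. Pads are 20 mm wide; open, the fingers measure 115 mm over their backs; the gripper's body (75 mm by 178 mm) begins 61 mm behind the grasp point.
Start: joints at [1.263, 0.091, 1.231, -0, 1.82, -0.057], TCP at [0.149, 0.581, 0.223] pointing down, gripper open.
Joint ranges: [-2.87, 2.87], [-0.86, 2.18], [0.17, 2.46], [-1.51, 4.65], [0.06, 2.69], [-2.65, 2.65]. Speed limits (rad/s): [2.57, 2.57, 3.01, 3.14, 3.14, 3.14].

INTERFACE

Orientations are given as [roll, pitch, yaw] about the fixed x, y, z axes, in that order (R = Rz(yaw) Ry(pitch) Rx(roll)).
In Python, from rig import * gives the robot as it stands.
- The arm moves only by the tool carry_out, never from a script. Its argument "deltas" is one flat list of numbers, 5 for each row, row after row: the opening, from -1 (shut) to 1 (fully open), then the shift along the world's x, y, z in cm, then the turn about the world's z in rad. In form: [jaw, tx, ty, tz, twist, jaw, tx, ty, tz, twist, ...]. A call has 1 to 10 rows; each row is the pose to reach, as a shift and turn from the pose commanded when the call began; what a row does not reach only later rows make up. A row lasts 1/10 s, in which the tool goes at most 50 mm and 8.59 degrees, less where a joint would pass 70% of its speed; a pose out of reach is approached as far as the arm can. A call with a gripper value outside its range is refused whole. The fingers move at their own pace and stop on an object; the grip force is fixed at half the most. Time passes only in rows, so rows that repeat a pose let the fingers close. It gives the time, the measured TCP pose, the force, the opening and the grip force at its end, in the units of the state.
- observe(): the state, without advancing time (a new reading comes with each control period).
- grab_frame(name): name is "scene" or "top"; returns the picture (480x640x3 uint8, red, green, blue); there is no depth.
- camera_info(name): a dict with "vertical_fov" (degrees; the focal length in pixels is half the picture's height over the tangent of half this angle, whatever the lens; pixels are square), "cx", "cy" (the principal point, pixels), "view" (4x4, takes a point from world to camera coordinates). Camera axes: x right, y down, z forward; pixel columns grow to the right and rows downward; lengths in m; the calibration is good to about 2 mm. A picture is of the moment at which its call begins. camera_info takes no time and is no camera call.
- finish_job(): hands the job in; it is judged then, once.
Trained networks look in the newest picture that a camera, given by its name, has taken for a name from the list of things; names that differ only in an ending like _2 or _b are one class to them, and where a whole thing is asked for, a point or a joint stands for the part that bears it (a point fixed in the world has none). Each returns a list of dicts, best first, with "score" (0 to 1); they miss things now and then, are a little off and sometimes report something else, mostly with a low value. They report only what shows in the picture. A call takes as long as a camera call.
- spot_in(camera, name): "xyz" ([x, y, z] in m, in the coordinates of the camera as it stood for that picture, good to about 4 mm: the middle of the surface that is visible of it).
- spot_point(camera, name): "xyz" ([x, y, z] in m, in the coordinates of the camera as it stood for that picture, good to about 4 mm: a listed point, or the origin of a listed thing).
The state is a dict: "clock": time; "q": joint angles; "qd": joint speeds; "effort": joint torques, N m; "position": TCP position; "eef_rot": TCP orientation; "force": force on the tool from outside, world axes, zero at the start; "torque": the same for the moment, N m; "finger_gap": finger opening in m; "grasp_force": force on a finger pad.
Only numpy, scipy, OpenCV 4.12 (cv2) and the standard library are available. Lean on these libraries where they do the work, as an engineer would, in place of code of your own. Each camera call takes 0.05 s, during which the arm holds its last target. There are 200 camera calls.

## Working session

There is one attempt and no reset: what is moved stays moved. The work goes in short steps, Python scripts to look and compute and a tool call to move; the robot and the scene stay as the last step left them, time stands still between calls to the robot, and variables do not carry over. Pictures are saved under pics/ and viewed, at most 10 in all, crops included, and the job is handed in when it is done.

Besides the shell and the picture viewer there is one more tool, called as name(argument=value, ...) on one line, values as JSON. carry_out: Moves the arm, as the interface text tells. Its arguments: {"type":"object","properties":{"deltas":{"type":"array"}},"required":["deltas"]}

```bash
mkdir -p pics
cat > h.py <<'E'
from rig import *
import numpy as np, cv2
def w(cam,p):
    V=np.array(camera_info(cam)["view"]); return (np.linalg.inv(V)@np.r_[p,1])[:3]
def pt(cam,n,k=2,f=None):
    for d in (f or spot_point)(cam,n)[:k]: print(cam,n,round(d["score"],2),np.round(w(cam,d["xyz"]),4))
def snap(cam,name):
    im=grab_frame(cam); cv2.imwrite("pics/"+name,im[:,:,::-1]); return im
E
python3 - <<'E'
from h import *
print(observe())
for c in ("scene","top"):
    snap(c,c+"0.png")
    for n in ("station","tray","lip","prop","prop_grip","stop","pocket","nut1_center","spray_can","grease_jar","screwdriver","hammer","old_nut1","socket"): pt(c,n,3 if "nut" in n else 1)
E
```

```text
{'clock': 0.0, 'q': array([ 1.26332801e+00,  9.18680332e-02,  1.23187934e+00,  1.10876169e-05,
        1.81978340e+00, -5.67340300e-02]), 'qd': array([-2.05812933e-03, -2.30590883e-04, -4.65930192e-04, -1.09158996e-03,
       -2.96924735e-05,  1.49208244e-03]), 'effort': array([-8.33807062e-04, -4.46426368e+01, -4.06458342e+01,  6.97392994e-02,
        2.89969426e-02, -1.58462826e-04]), 'position': array([0.14879882, 0.58095581, 0.22150508]), 'eef_rot': array([-3.13965826e+00, -1.20632154e-04,  2.89086097e+00]), 'force': array([-0.37451972,  0.21580216, -0.11051018]), 'torque': array([ 0.01233238, -0.03036608,  0.03552249]), 'grasp_force': 0.0, 'finger_gap': 0.08793408779658231}
scene station 0.87 [ 0.4897 -0.0528  0.0083]
scene tray 0.82 [ 0.4914 -0.0528  0.131 ]
scene lip 0.93 [0.4881 0.1188 0.1599]
scene prop 0.94 [0.4776 0.1414 0.0021]
scene prop_grip 0.89 [0.476  0.167  0.1663]
scene stop 0.69 [0.4918 0.0176 0.0119]
scene pocket 0.88 [0.4887 0.0621 0.1048]
scene nut1_center 0.45 [ 0.4502 -0.0376  0.1336]
scene spray_can 0.86 [5.955e-01 4.284e-01 3.000e-04]
scene grease_jar 0.67 
[... 221 characters left out ...]
-04]
scene socket 0.75 [ 0.5312 -0.3647  0.0063]
top station 0.97 [ 0.4922 -0.0537  0.0009]
top tray 0.76 [ 0.4936 -0.0534  0.1233]
top lip 0.94 [0.487  0.1204 0.1583]
top prop 0.77 [ 4.772e-01  1.437e-01 -1.000e-04]
top prop_grip 0.95 [0.4792 0.1685 0.1657]
top stop 0.69 [ 0.5384 -0.1015  0.1288]
top pocket 0.85 [0.4885 0.0614 0.1068]
top nut1_center 0.44 [ 0.4521 -0.0403  0.1335]
top spray_can 0.98 [ 0.5946  0.4358 -0.0036]
top grease_jar 0.84 [ 0.5815 -0.4435 -0.0007]
top screwdriver 0.83 [ 0.3984  0.3927 -0.0017]
top hammer 0.78 [0.7535 0.0112 0.0011]
top old_nut1 0.51 [ 4.101e-01 -3.822e-01  1.000e-04]
top old_nut1 0.39 [ 0.645  -0.3385 -0.0041]
top socket 0.72 [ 0.5294 -0.3633  0.0051]
```

```bash
python3 -c "
import cv2,numpy as np
a=cv2.imread('pics/scene0.png');b=cv2.imread('pics/top0.png')
print(a.shape)"
```

```text
(480, 640, 3)
```

View pics/scene0.png

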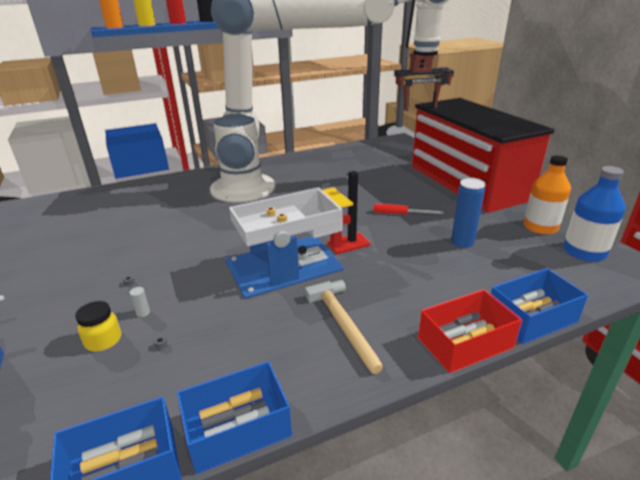

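View pics/top0.png

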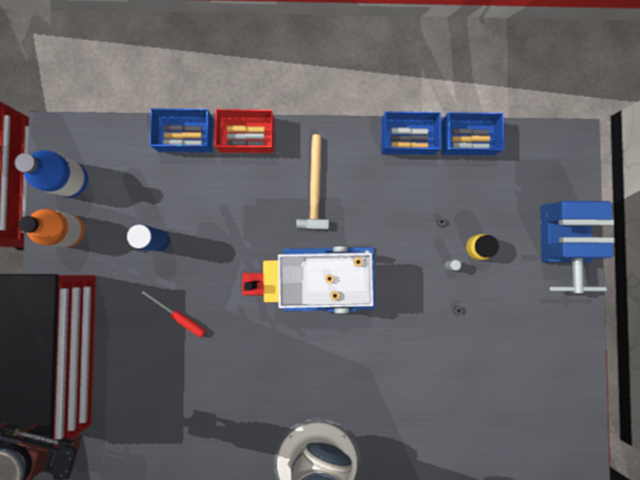

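The scene view shows the tray with the prop's black post at about (352,205) and its red foot at about (350,243). In the top view the post is at about (250,285), the lip at (271,281), and the screwdriver and can are off to the left. The network points fit this picture and the given heights. I'll grip with the fingers closing along world x.

carry_out(deltas=[1,0,0,4,0,1,0,0,8,-0.15,1,32.9,-41.3,8,-1.32,1,32.9,-41.3,8,-1.32,1,32.9,-41.3,8,-1.32,1,32.9,-41.3,8,-1.32,1,32.9,-41.3,8,-1.32,1,32.9,-41.3,8,-1.32,1,32.9,-41.3,8,-1.32,1,32.9,-41.3,8,-1.32])

```text
clock: 2.5
position: [0.399, 0.2666, 0.303]
eef_rot: [3.141, -0.001, 1.565]
force: [1.0, 0.3, -0.3]
finger_gap: 0.0878
grasp_force: 0.0
```

carry_out(deltas=[1,7.5,-9.5,0,0,1,7.5,-9.5,0,0,1,7.5,-9.5,0,0,1,7.5,-9.5,0,0,1,7.5,-9.5,0,0])

```text
clock: 3.0
position: [0.473, 0.1734, 0.3026]
eef_rot: [-3.141, -0.0, 1.57]
force: [-0.3, -0.7, 0.1]
finger_gap: 0.0881
grasp_force: 0.0
```

Run:
```python
from h import *
o=observe(); print(o["position"],o["eef_rot"],o["q"],o["force"])
for c in ("scene","top"):
  im=snap(c,c+"1.png")
  pt(c,"prop_grip",1);pt(c,"prop",1)
  cv2.imwrite("pics/c1.png",cv2.resize(im[150:280,200:420],None,fx=3.5,fy=3.5)[:,:,::-1]) if c=="scene" else 0
```

```text
[0.47301323 0.17343276 0.30261956] [-3.14115971e+00 -4.25875858e-04  1.56991337e+00] [ 2.83528527e-01 -1.34651861e-01  1.31034105e+00  5.74581184e-04
  1.96619945e+00  2.84632627e-01] [-0.32370309 -0.71313144  0.1385743 ]
scene prop_grip 0.55 [0.4789 0.1706 0.1682]
scene prop 0.81 [0.4771 0.1424 0.0017]
top prop_grip 0.59 [0.481  0.1663 0.1647]
top prop 0.74 [ 0.478   0.1451 -0.0005]
```

View pics/c1.png

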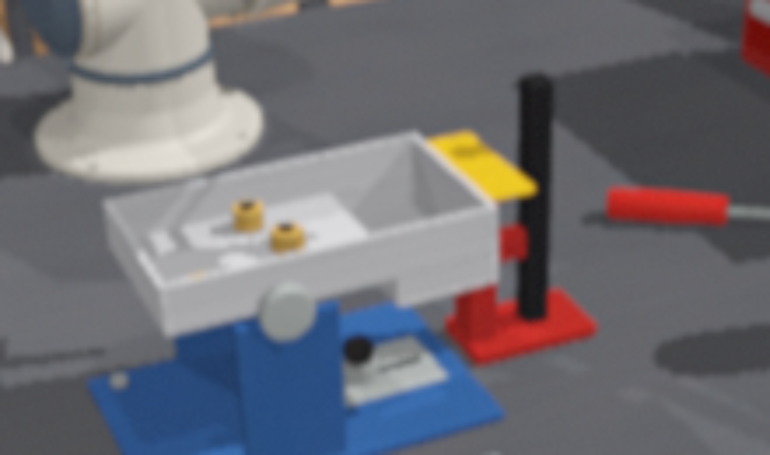

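The crop shows the post standing clear beyond the yellow lip, near (535,195). The black dome of the stop is at (358,350).

carry_out(deltas=[1,0.5,-0.5,0,0,1,0.5,-0.5,-4,0,1,0.5,-0.5,-8,0,1,0.5,-0.5,-12,0,1,0.5,-0.5,-14.5,0,1,0.5,-0.5,-15.7,0,1,0.5,-0.5,-15.7,0])

```text
clock: 4.0
position: [0.4775, 0.1681, 0.144]
eef_rot: [-3.139, 0.001, 1.571]
force: [-0.6, 0.2, -0.8]
finger_gap: 0.0879
grasp_force: 0.0
```

carry_out(deltas=[-1,0,0,0,0,-1,0,0,0,0,-1,0,0,0,0,-1,0,0,0,0,-1,0,0,0,0,-1,0,0,0,0,-1,0,0,0,0,-1,0,0,0,0])

```text
clock: 4.8
position: [0.4781, 0.1684, 0.1456]
eef_rot: [-3.141, 0.0, 1.571]
force: [0.5, 0.1, -0.3]
finger_gap: 0.0276
grasp_force: 0.0
```

Still closing.

carry_out(deltas=[-1,0,0,0,0,-1,0,0,0,0,-1,0,0,0,0,-1,0,0,0,0])

```text
clock: 5.2
position: [0.478, 0.1684, 0.1455]
eef_rot: [-3.141, 0.0, 1.571]
force: [-1.0, 0.0, -0.4]
finger_gap: 0.0202
grasp_force: 30.0
```

carry_out(deltas=[-1,0,0,0.1,0,-1,0,0,0.2,0,-1,0,0,0.3,0,-1,0,0,0.3,0])

```text
clock: 5.6
position: [0.4782, 0.1684, 0.1487]
eef_rot: [-3.142, 0.0, 1.571]
force: [0.6, 0.6, -2.3]
finger_gap: 0.02
grasp_force: 30.0
```

carry_out(deltas=[-1,0,0.5,0,0,-1,0,1.2,0,0,-1,0,2.2,0,0,-1,0,3.4,0,0,-1,0,5,0,0,-1,0,7,0.3,0,-1,2,9,0.7,0,-1,4,11,1,0,-1,6,13,1,0,-1,6,13,1,0])

```text
clock: 6.6
position: [0.539, 0.3016, 0.1568]
eef_rot: [-3.14, -0.0, 1.573]
force: [-0.1, 0.5, -3.9]
finger_gap: 0.0203
grasp_force: 30.0
```

Run:
```python
from h import *
o=observe(); print(o["position"],o["eef_rot"],o["force"],o["torque"])
for c in ("scene","top"):
  im=snap(c,c+"2.png")
  for n in ("prop","prop_grip","lip","tray","station"): pt(c,n,1)
a=cv2.imread("pics/scene2.png")[130:290,200:480];b=cv2.imread("pics/top2.png")[190:350,110:390]
cv2.imwrite("pics/c2.png",cv2.resize(np.vstack([a,b]),None,fx=1.8,fy=1.8))
```

```text
[0.538968   0.30156518 0.15682754] [-3.14021291e+00 -2.29919214e-04  1.57299269e+00] [-0.14992142  0.5231546  -3.86295476] [0.10239935 0.05863199 0.02473602]
scene prop_grip 0.89 [0.5386 0.3038 0.1786]
scene lip 0.84 [0.4866 0.1187 0.1606]
scene tray 0.57 [ 0.4913 -0.055   0.1298]
scene station 0.67 [ 0.4896 -0.057   0.0065]
top prop 0.73 [0.5389 0.2768 0.0142]
top prop_grip 0.93 [0.5401 0.296  0.1781]
top lip 0.94 [0.4869 0.1189 0.1549]
top tray 0.59 [ 0.4923 -0.0524  0.123 ]
top station 0.77 [ 0.4915 -0.0521  0.0011]
```

View pics/c2.png

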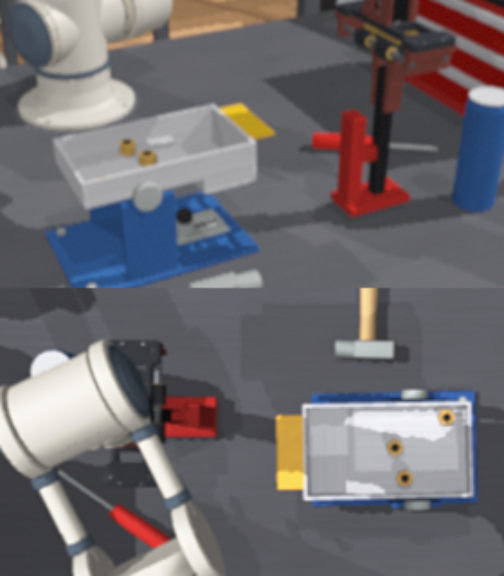

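The prop hangs upright and clear of the tray, with its foot at about (190,417) in the lower half of the picture. The screwdriver and can are not near it. I'll set it down.

carry_out(deltas=[-1,0,0,-0.4,0,-1,0,0,-0.8,0,-1,0,0,-1.0,0,-1,0,0,-1.1,0,-1,0,0,-1.2,0,-1,0,0,-1.25,0,-1,0,0,-1.25,0])

```text
clock: 7.9
position: [0.5382, 0.2984, 0.1461]
eef_rot: [3.142, 0.0, 1.571]
force: [-0.0, -0.3, -4.1]
finger_gap: 0.02
grasp_force: 30.0
```

carry_out(deltas=[-1,0,0,-0.05,0,-1,0,0,-0.1,0,-1,0,0,-0.1,0])

```text
clock: 8.2
position: [0.5382, 0.2985, 0.1459]
eef_rot: [3.141, -0.0, 1.571]
force: [-0.2, 1.3, 1.2]
finger_gap: 0.0201
grasp_force: 30.0
```

carry_out(deltas=[-0.3,0,0,0,0,0.2,0,0,0,0,0.2,0,0,0,0,0.2,0,0,0,0,0.2,0,0,0,0,0.2,0,0,1,0,0.2,0,0,4,0,0.2,0,0,8,0,0.2,0,0,11,0,0.2,0,0,11,0])

```text
clock: 9.2
position: [0.5394, 0.299, 0.2625]
eef_rot: [3.132, -0.005, 1.571]
force: [-0.2, 0.6, 1.0]
finger_gap: 0.0525
grasp_force: 0.0
```

carry_out(deltas=[-1,0,-4,2,0,-1,-1,-8,2,0,-1,-3,-12,2,0,-1,-4.5,-16,2,0,-1,-5.1,-17.9,2,0,-1,-5.1,-17.9,-2,0,-1,-5.1,-17.9,-6,0,-1,-5.1,-17.9,-8,0,-1,-5.1,-17.9,-8,0,-1,-5.1,-17.9,-8,0])

```text
clock: 10.2
position: [0.4871, 0.1194, 0.1756]
eef_rot: [-3.141, 0.0, 1.571]
force: [0.4, -0.1, 0.6]
finger_gap: 0.0009
grasp_force: 0.0
```

Run:
```python
from h import *
o=observe(); print(o["position"],o["force"],o["finger_gap"])
for c in ("scene","top"):
  im=snap(c,c+"3.png")
  for n in ("prop","prop_grip","lip"): pt(c,n,1)
a=cv2.imread("pics/scene3.png")[130:290,200:480];b=cv2.imread("pics/top3.png")[190:350,110:390]
cv2.imwrite("pics/c3.png",cv2.resize(np.vstack([a,b]),None,fx=1.8,fy=1.8))
```

```text
[0.4870656  0.11937738 0.17558946] [ 0.37291806 -0.14770707  0.5952991 ] 0.0008777460555763046
scene prop 0.95 [0.5384 0.2793 0.0048]
scene prop_grip 0.7 [0.5375 0.2994 0.1639]
scene lip 0.67 [0.487  0.1166 0.1603]
top prop 0.59 [0.5381 0.273  0.0012]
top prop_grip 0.57 [0.5383 0.3002 0.1662]
```

View pics/c3.png

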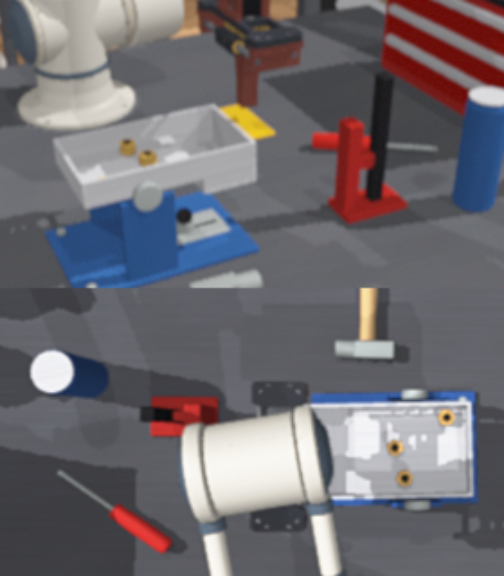

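The prop stands upright at about (0.538, 0.276), 10 cm clear of the lip. The shut fingers are over the lip, so I'll begin pressing.

carry_out(deltas=[-1,0,0,-0.6,0,-1,0,0,-1.0,0,-1,0,0,-1.3,0,-1,0,0,-1.6,0,-1,0,0,-1.8,0,-1,0,0,-2.0,0,-1,0,0,-2.2,0,-1,0,0,-2.4,0,-1,0,0,-2.5,0,-1,0,0,-2.6,0])

```text
clock: 11.6
position: [0.4872, 0.1201, 0.1503]
eef_rot: [3.141, -0.002, 1.571]
force: [-2.4, 3.0, 6.2]
finger_gap: 0.0005
grasp_force: 2.9
```

carry_out(deltas=[-1,0,0,-0.15,0,-1,0,0,-0.3,0,-1,0,0,-0.45,0,-1,0,0,-0.6,0,-1,0,0,-0.75,0,-1,0,0,-0.9,0,-1,0,0,-1.05,0,-1,0,0,-1.2,0,-1,0,0,-1.35,0,-1,0,0,-1.5,0])

```text
clock: 12.6
position: [0.4872, 0.1213, 0.1356]
eef_rot: [3.14, -0.004, 1.572]
force: [-1.3, 6.8, 6.7]
finger_gap: 0.0002
grasp_force: 3.6
```

carry_out(deltas=[-1,0,0,-0.15,0,-1,0,0,-0.3,0,-1,0,0,-0.45,0,-1,0,0,-0.6,0,-1,0,0,-0.75,0,-1,0,0,-0.9,0,-1,0,0,-1.05,0,-1,0,0,-1.2,0,-1,0,0,-1.35,0,-1,0,0,-1.5,0])

```text
clock: 13.6
position: [0.4873, 0.1215, 0.1207]
eef_rot: [3.14, -0.004, 1.572]
force: [-3.6, 6.6, 7.1]
finger_gap: 0.0
grasp_force: 4.1
```

carry_out(deltas=[-1,0,0.1,-0.1,0,-1,0,0.2,-0.2,0,-1,0,0.2,-0.35,0,-1,0,0.2,-0.5,0,-1,0,0.2,-0.65,0,-1,0,0.2,-0.8,0,-1,0,0.15,-0.95,0,-1,0,0.15,-1.1,0,-1,0,0.1,-1.25,0,-1,0,0.1,-1.4,0])

```text
clock: 14.6
position: [0.4873, 0.1209, 0.1067]
eef_rot: [3.14, -0.001, 1.571]
force: [-3.5, 1.4, 6.9]
finger_gap: 0.0004
grasp_force: 3.9
```

carry_out(deltas=[-1,0,0,-0.15,0,-1,0,0,-0.3,0,-1,0,-0.05,-0.45,0,-1,0,-0.05,-0.6,0,-1,0,-0.1,-0.75,0,-1,0,-0.1,-0.9,0,-1,0,-0.15,-1.05,0,-1,0,-0.15,-1.2,0,-1,0,-0.2,-1.35,0,-1,0,-0.2,-1.4,0])

```text
clock: 15.6
position: [0.4874, 0.1188, 0.0928]
eef_rot: [3.14, -0.001, 1.571]
force: [-4.2, 1.4, 9.0]
finger_gap: 0.0007
grasp_force: 4.2
```

carry_out(deltas=[-1,0,0,-0.1,0,-1,0,-0.05,-0.2,0,-1,0,-0.05,-0.3,0,-1,0,-0.1,-0.4,0,-1,0,-0.1,-0.5,0])

```text
clock: 16.1
position: [0.4874, 0.1178, 0.088]
eef_rot: [3.14, -0.001, 1.571]
force: [-4.2, 0.6, 9.0]
finger_gap: 0.0007
grasp_force: 4.3
```

carry_out(deltas=[-1,0,0,-0.1,0,-1,0,-0.05,-0.2,0,-1,0,-0.1,-0.3,0])

```text
clock: 16.4
position: [0.4874, 0.117, 0.085]
eef_rot: [3.14, -0.001, 1.571]
force: [-3.8, 1.9, 8.9]
finger_gap: 0.0006
grasp_force: 4.5
```

carry_out(deltas=[-1,0,0,-0.1,0,-1,0,-0.05,-0.2,0])

```text
clock: 16.6
position: [0.4875, 0.1166, 0.0831]
eef_rot: [3.14, -0.001, 1.571]
force: [-4.0, 2.6, 9.9]
finger_gap: 0.0001
grasp_force: 4.6
```

carry_out(deltas=[-1,0,0,-0.05,0,-1,0,-0.05,-0.1,0])

```text
clock: 16.8
position: [0.4875, 0.1162, 0.0821]
eef_rot: [3.14, -0.002, 1.571]
force: [-4.3, 3.5, 9.4]
finger_gap: 0.0002
grasp_force: 4.7
```

carry_out(deltas=[-1,0,0,-0.05,0,-1,0,0,-0.1,0])

```text
clock: 17.0
position: [0.4875, 0.1161, 0.0811]
eef_rot: [3.14, -0.001, 1.571]
force: [-4.7, 2.1, 9.2]
finger_gap: 0.0003
grasp_force: 4.6
```

Run:
```python
from h import *
c=camera_info("scene");V=np.array(c["view"]);C=np.linalg.inv(V);f=240/np.tan(np.radians(c["vertical_fov"]/2))
d=C[:3,:3]@np.array([(302.3-c["cx"])/f,(250-c["cy"])/f,1]);o=C[:3,3]
for z in (.034,.04,.046): print(z,o+d*(z-o[2])/d[2])
from scipy.optimize import brentq
for s in (.07,.08,.085,.09,.1,.11):
  for h in (.034,.046):
    # underside line z'=-25mm hits (s, h-.125), dome radius ignored
    th=brentq(lambda t: -s*np.sin(-t)*0 + (s*np.sin(t)+(h-.125)*np.cos(t))+.025,-.2,1.2)
    zc=.125+(-.172*np.sin(th)+.03*np.cos(th)); print(s,h,round(np.degrees(th),1),"lip z",round(zc,4),"drop",round(.155-zc,4))
```

```text
0.034 [0.49252736 0.02120142 0.034     ]
0.04 [0.5012969  0.01798263 0.04      ]
0.046 [0.51006644 0.01476383 0.046     ]
0.07 0.034 39.9 lip z 0.0378 drop 0.1172
0.07 0.046 34.8 lip z 0.0516 drop 0.1034
0.08 0.034 36.8 lip z 0.0461 drop 0.1089
0.08 0.046 31.8 lip z 0.0599 drop 0.0951
0.085 0.034 35.4 lip z 0.0499 drop 0.1051
0.085 0.046 30.5 lip z 0.0637 drop 0.0913
0.09 0.034 34.1 lip z 0.0535 drop 0.1015
0.09 0.046 29.2 lip z 0.0672 drop 0.0878
0.1 0.034 31.6 lip z 0.0603 drop 0.0947
0.1 0.046 27.0 lip z 0.0737 drop 0.0813
0.11 0.034 29.5 lip z 0.0664 drop 0.0886
0.11 0.046 25.0 lip z 0.0794 drop 0.0756
```

carry_out(deltas=[-1,0,0,-0.1,0,-1,0,-0.05,-0.2,0,-1,0,-0.1,-0.3,0,-1,0,-0.1,-0.4,0])

```text
clock: 17.4
position: [0.4875, 0.115, 0.0772]
eef_rot: [3.14, -0.001, 1.571]
force: [-4.2, 0.8, 9.5]
finger_gap: 0.0002
grasp_force: 4.6
```

carry_out(deltas=[-1,0,0,-0.1,0,-1,0,-0.05,-0.2,0,-1,0,-0.1,-0.3,0,-1,0,-0.1,-0.35,0])

```text
clock: 17.8
position: [0.4875, 0.1139, 0.0736]
eef_rot: [3.14, -0.001, 1.571]
force: [-3.6, 0.6, 9.3]
finger_gap: 0.0003
grasp_force: 4.6
```

carry_out(deltas=[-1,0,0,-0.1,0,-1,0,-0.05,-0.2,0])

```text
clock: 18.0
position: [0.4876, 0.1133, 0.0717]
eef_rot: [3.139, -0.001, 1.571]
force: [-0.7, 1.8, 9.5]
finger_gap: 0.0007
grasp_force: 4.8
```

Run:
```python
from h import *
o=observe(); print(o["position"],o["force"],o["torque"])
im=snap("scene","scene4.png")
for n in ("lip","pocket","stop","nut1_center"): pt("scene",n,3)
cv2.imwrite("pics/c4.png",cv2.resize(im[130:300,200:420],None,fx=3.4,fy=3.4)[:,:,::-1])
```

```text
[0.48761041 0.11329706 0.07173001] [-0.70520667  1.8450011   9.46533566] [ 0.21342275  0.22429755 -0.00058625]
scene lip 0.24 [ 7.568e-01  7.700e-03 -2.000e-04]
scene pocket 0.84 [0.4872 0.0367 0.0523]
scene stop 0.44 [0.4898 0.0164 0.0116]
scene stop 0.32 [0.7577 0.0069 0.0012]
scene nut1_center 0.49 [0.4474 0.0309 0.0835]
```

View pics/c4.png

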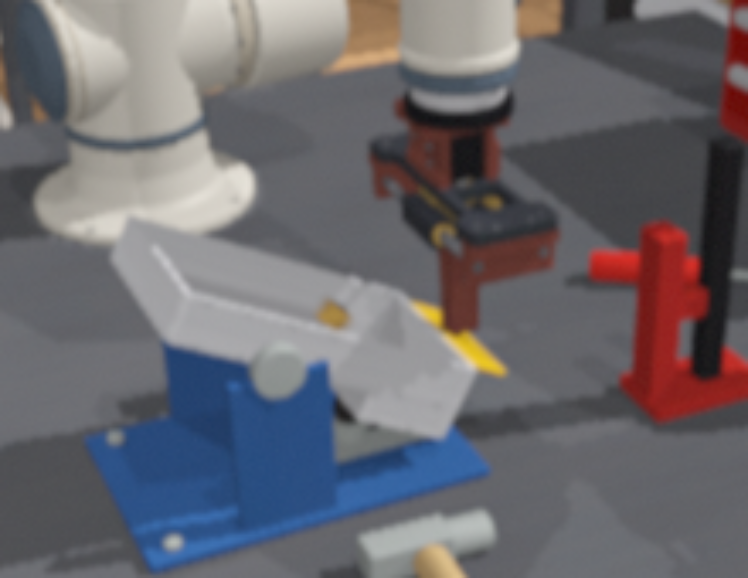

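The tray is tipped with the fingers on the yellow lip at (460,325), and one nut still shows near the step at (333,313). The black dome at (343,407) is close under the tray, so the steps get finer from here.

carry_out(deltas=[-1,0,0,-0.05,0,-1,0,-0.05,-0.15,0])

```text
clock: 18.45
position: [0.4887, 0.1131, 0.0707]
eef_rot: [3.137, -0.002, 1.571]
force: [-0.8, 1.8, 8.7]
finger_gap: 0.0005
grasp_force: 4.3
```

carry_out(deltas=[-1,0,0,-0.1,0,-1,0,-0.05,-0.2,0])

```text
clock: 18.65
position: [0.4887, 0.1124, 0.0687]
eef_rot: [3.137, -0.001, 1.571]
force: [-0.6, 1.1, 9.1]
finger_gap: 0.0005
grasp_force: 4.4
```

carry_out(deltas=[-1,0,0,-0.1,0,-1,0,-0.05,-0.2,0])

```text
clock: 18.85
position: [0.4887, 0.1117, 0.0667]
eef_rot: [3.137, -0.001, 1.571]
force: [-0.7, 0.8, 9.9]
finger_gap: 0.0005
grasp_force: 4.4
```

carry_out(deltas=[-1,0,0,-0.1,0,-1,0,-0.05,-0.15,0])

```text
clock: 19.05
position: [0.4887, 0.1112, 0.0652]
eef_rot: [3.137, -0.001, 1.571]
force: [-0.8, 1.0, 9.8]
finger_gap: 0.0008
grasp_force: 4.4
```

carry_out(deltas=[-1,0,0,-0.1,0,-1,0,-0.05,-0.15,0])

```text
clock: 19.25
position: [0.4887, 0.1106, 0.0638]
eef_rot: [3.137, -0.001, 1.571]
force: [-1.0, 1.1, 10.1]
finger_gap: 0.0009
grasp_force: 4.4
```

carry_out(deltas=[-1,0,0,-0.1,0,-1,0,-0.05,-0.15,0])

```text
clock: 19.45
position: [0.4888, 0.1101, 0.0623]
eef_rot: [3.137, -0.001, 1.571]
force: [-0.2, 0.8, 10.7]
finger_gap: 0.0007
grasp_force: 4.4
```

carry_out(deltas=[-1,0,0,-0.1,0,-1,0,-0.05,-0.15,0])

```text
clock: 19.65
position: [0.4888, 0.1095, 0.0609]
eef_rot: [3.137, -0.0, 1.571]
force: [-1.4, 0.9, 10.7]
finger_gap: 0.0003
grasp_force: 4.5
```

carry_out(deltas=[-1,0,0,-0.1,0,-1,0,-0.05,-0.15,0])

```text
clock: 19.85
position: [0.4889, 0.1092, 0.0601]
eef_rot: [3.136, -0.001, 1.571]
force: [-2.7, 0.6, 15.5]
finger_gap: 0.0004
grasp_force: 6.6
```

The force jumped to 15.5 N against about 10.5 N from the spring, so the tray is on the stop. Now I hold.

carry_out(deltas=[-1,0,0,0,0])

```text
clock: 19.95
position: [0.4889, 0.1092, 0.0601]
eef_rot: [3.136, -0.001, 1.571]
force: [-2.6, 1.0, 13.2]
finger_gap: 0.0003
grasp_force: 5.8
```

carry_out(deltas=[-1,0,0,-0.02,0,-1,0,0,-0.02,0,-1,0,0,-0.02,0,-1,0,0,-0.02,0,-1,0,0,-0.02,0,-1,0,0,-0.02,0,-1,0,0,-0.02,0,-1,0,0,-0.02,0])

```text
clock: 20.75
position: [0.4889, 0.1092, 0.0601]
eef_rot: [3.136, -0.001, 1.571]
force: [-3.6, 0.4, 14.7]
finger_gap: 0.0002
grasp_force: 6.1
```

Run:
```python
from h import *
o=observe(); print(o["position"],o["force"])
a=snap("scene","scene5.png");b=snap("top","top5.png")
for c in ("scene","top"):
  for n in ("nut1_center","pocket"): pt(c,n,3)
cv2.imwrite("pics/c5.png",np.vstack([cv2.resize(a[170:260,230:370],None,fx=4,fy=4),cv2.resize(b[235:320,250:390],None,fx=4,fy=2.7)])[:,:,::-1])
```

```text
[0.48887383 0.1091792  0.06006873] [-3.61570578  0.40337315 14.74952383]
scene nut1_center 0.67 [0.5948 0.4284 0.0032]
scene nut1_center 0.53 [0.4888 0.0172 0.0133]
scene pocket 0.79 [0.4873 0.0302 0.0462]
top pocket 0.96 [0.488  0.0299 0.0438]
```

View pics/c5.png

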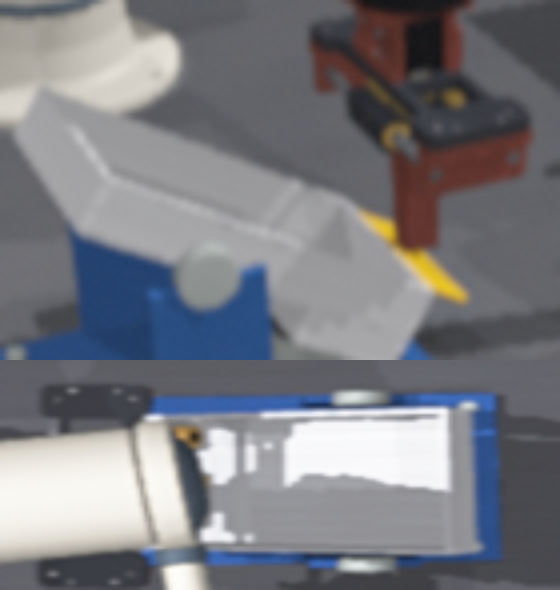

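The upper floor is empty in both views, and one nut shows in the pocket at (187,433), so all three have slid down. I'll hold a little longer, then ease up slowly along the same arc.

carry_out(deltas=[-1,0,0,0,0,-1,0,0,0,0,-1,0,0,0,0,-1,0,0,0,0,-1,0,0,0,0,-1,0,0,0,0,-1,0,0,0,0,-1,0,0,0,0])

```text
clock: 21.85
position: [0.4889, 0.1092, 0.0601]
eef_rot: [3.136, -0.001, 1.571]
force: [-3.2, 0.4, 14.7]
finger_gap: 0.0006
grasp_force: 6.1
```

carry_out(deltas=[-1,0,0,0.1,0,-1,0,0.05,0.2,0,-1,0,0.1,0.3,0,-1,0,0.15,0.45,0,-1,0,0.2,0.6,0,-1,0,0.25,0.75,0,-1,0,0.3,0.9,0,-1,0,0.35,1.05,0,-1,0,0.4,1.2,0,-1,0,0.45,1.35,0])

```text
clock: 22.85
position: [0.4886, 0.1137, 0.0724]
eef_rot: [3.137, -0.001, 1.571]
force: [-0.1, 0.1, 8.4]
finger_gap: 0.0004
grasp_force: 3.9
```

carry_out(deltas=[-1,0,0.05,0.15,0,-1,0,0.1,0.3,0,-1,0,0.15,0.45,0,-1,0,0.2,0.6,0,-1,0,0.2,0.75,0,-1,0,0.25,0.9,0,-1,0,0.3,1.05,0,-1,0,0.35,1.2,0,-1,0,0.35,1.35,0,-1,0,0.4,1.5,0])

```text
clock: 23.85
position: [0.4885, 0.1178, 0.0871]
eef_rot: [3.137, -0.001, 1.571]
force: [0.2, 0.6, 7.5]
finger_gap: 0.0004
grasp_force: 3.5
```

carry_out(deltas=[-1,0,0.05,0.15,0,-1,0,0.05,0.3,0,-1,0,0.1,0.45,0,-1,0,0.1,0.6,0,-1,0,0.15,0.75,0,-1,0,0.15,0.9,0,-1,0,0.2,1.05,0,-1,0,0.2,1.2,0,-1,0,0.25,1.35,0,-1,0,0.25,1.5,0])

```text
clock: 24.85
position: [0.4884, 0.1205, 0.1019]
eef_rot: [3.137, -0.001, 1.571]
force: [0.4, 1.8, 6.3]
finger_gap: 0.0007
grasp_force: 3.2
```

carry_out(deltas=[-1,0,0,0.15,0,-1,0,0.05,0.3,0,-1,0,0.05,0.45,0,-1,0,0.05,0.6,0,-1,0,0.1,0.75,0,-1,0,0.1,0.9,0,-1,0,0.1,1.05,0,-1,0,0.1,1.2,0,-1,0,0.1,1.35,0,-1,0,0.1,1.5,0])

```text
clock: 25.85
position: [0.4884, 0.1218, 0.1167]
eef_rot: [3.137, -0.002, 1.571]
force: [0.6, 2.4, 4.8]
finger_gap: 0.0001
grasp_force: 2.9
```

carry_out(deltas=[-1,0,0,0.15,0,-1,0,0,0.3,0,-1,0,0,0.45,0,-1,0,0,0.6,0,-1,0,0,0.75,0,-1,0,0,0.9,0,-1,0,0,1.05,0,-1,0,-0.05,1.2,0,-1,0,-0.05,1.35,0,-1,0,-0.1,1.5,0])

```text
clock: 26.85
position: [0.4878, 0.1208, 0.1309]
eef_rot: [3.139, -0.002, 1.571]
force: [1.4, 5.0, 5.0]
finger_gap: 0.0003
grasp_force: 2.7
```

carry_out(deltas=[-1,0,0,0.1,0,-1,0,0,0.2,0,-1,0,-0.05,0.3,0,-1,0,-0.05,0.4,0,-1,0,-0.05,0.5,0,-1,0,-0.05,0.6,0,-1,0,-0.1,0.7,0,-1,0,-0.1,0.8,0,-1,0,-0.1,0.9,0,-1,0,-0.1,1.0,0])

```text
clock: 27.85
position: [0.4871, 0.1187, 0.1399]
eef_rot: [-3.141, 0.0, 1.571]
force: [1.3, 3.7, 4.9]
finger_gap: 0.0
grasp_force: 2.4
```

carry_out(deltas=[-1,0,0,0.1,0,-1,0,0,0.2,0,-1,0,0,0.3,0,-1,0,0,0.4,0,-1,0,0,0.5,0,-1,0,0,0.6,0,-1,0,0,0.7,0,-1,0,0,0.8,0,-1,0,0,0.9,0,-1,0,0,1.0,0])

```text
clock: 28.85
position: [0.4869, 0.1185, 0.1498]
eef_rot: [-3.141, 0.001, 1.57]
force: [0.4, -1.9, 3.2]
finger_gap: 0.0008
grasp_force: 1.5
```

carry_out(deltas=[-1,0,0,0.1,0,-1,0,0,0.2,0,-1,0,0,0.3,0,-1,0,0,0.4,0,-1,0,0,0.5,0,-1,0,0,0.6,0,-1,0,0,0.7,0,-1,0,0,0.8,0,-1,0,0,0.9,0,-1,0,0,1.0,0])

```text
clock: 29.85
position: [0.4871, 0.119, 0.1598]
eef_rot: [-3.141, -0.0, 1.571]
force: [0.5, 0.7, 0.4]
finger_gap: 0.0005
grasp_force: 0.0
```

carry_out(deltas=[-1,0,0,1,0,-1,0,0,3,0,-1,0,0,7,0,-1,0,0,11,0,-1,0,0,15,0,-1,-4,4,15,0,-1,-8,8,15,0,-1,-10,12,15,0,-1,-10,14,15,0,-1,-10,14,15,0])

```text
clock: 30.85
position: [0.3859, 0.2613, 0.3106]
eef_rot: [3.141, -0.001, 1.575]
force: [-0.4, -0.2, -0.5]
finger_gap: 0.0005
grasp_force: 0.0
```

Run:
```python
from h import *
o=observe(); print(o["position"],o["force"])
a=snap("scene","scene6.png");b=snap("top","top6.png")
for c in ("scene","top"):
  for n in ("nut1_center","pocket","lip","prop","prop_grip"): pt(c,n,3 if "nut" in n else 1)
cv2.imwrite("pics/c6.png",np.vstack([cv2.resize(a[150:280,210:410],(720,300)),cv2.resize(b[230:330,190:390],(720,300))])[:,:,::-1])
```

```text
[0.38590338 0.26130689 0.31064293] [-0.418825   -0.19302917 -0.53105565]
scene nut1_center 0.38 [0.453  0.0883 0.114 ]
scene pocket 0.92 [0.4909 0.0597 0.1058]
scene lip 0.71 [0.4878 0.1185 0.1579]
scene prop 0.79 [0.5343 0.2753 0.0033]
scene prop_grip 0.86 [0.5379 0.2999 0.1661]
top nut1_center 0.41 [0.4552 0.0862 0.1167]
top lip 0.96 [0.4896 0.1172 0.1549]
top prop 0.57 [ 0.5356  0.275  -0.0017]
top prop_grip 0.6 [0.5396 0.2989 0.1659]
```

View pics/c6.png

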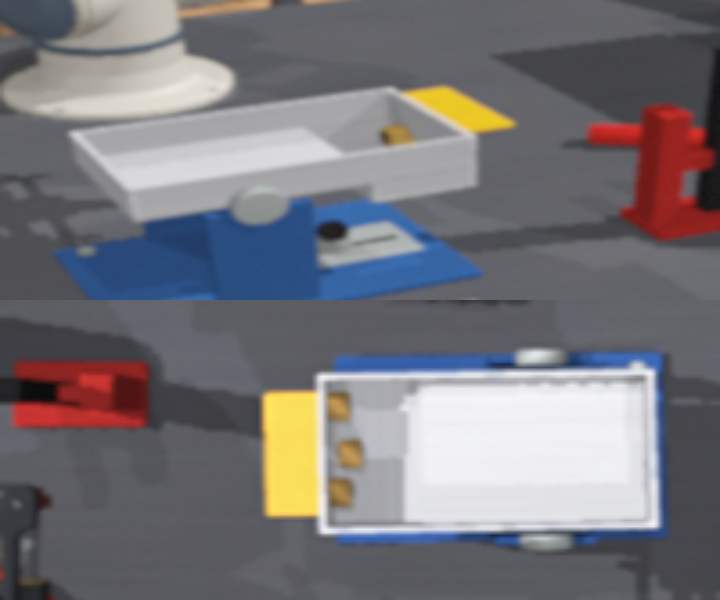

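The tray is level, all three nuts are in the pocket at (340,405), (350,453) and (341,491), and the prop is upright and clear. I'll hand the job in.

```bash
python3 -c "
from rig import *
print(finish_job())"
```

```text
the job is handed in; nothing more can be done
None
```

The job is done and handed in, with no verdict shown: the prop stands upright about 10 cm clear of the lip, all three nuts are in the pocket, and the tray was eased back to level; it was held on its stop for about 2 s, and the highest push read was about 15.5 N.

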